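Pack the delivery carrier with biscuit tins

ROBOT

A 6-joint arm with a two-finger parallel gripper is mounted at the origin on the work surface. World frame = base frame: x ahead of the robot, y to its left, z up, the work surface at z = 0. Lengths are in mm, angles in rad, forces in N, time in s.
With the tool pointing down it reaches from about 375 to 925 mm from the base axis. Payload 5.7 kg.
Tool frame: the origin (TCP) lies at the very end of the fingers, on their centre line; the grasp point (between the pads) lies 19 mm behind it; z points along the fingers, y is the line along which they close (so a half turn about z gives the same grasp; the last joint's range is limited). The gripper opens to 88 mm and grips with 3 to 60 N. Pads are 20 mm wide; open, the fingers measure 115 mm over their backs; the gripper's body (75 mm by 178 mm) begins 61 mm behind the grasp point.
Start: joints at [-1.272, 0.359, 1.51, -0, 1.272, -0.115], TCP at [241.237, -549.333, 222.623] pointing down, gripper open.
Joint ranges: [-2.97, 2.97], [-1.01, 2.36], [0.21, 2.38], [-0.96, 4.11], [0.2, 2.71], [-2.98, 2.98]. Speed limits (rad/s): [2.39, 2.39, 3.14, 3.14, 3.14, 3.14].

INTERFACE

Orientations are given as a unit quaternion [x, y, z, w].
In Python, from rig import manip gives the robot as it stands.
- The arm moves only by the shell command python3 -m jog 'ROWS' [FORCE]. ROWS is a JSON object of lists of equal length, an entry for each row: "translation": the shift along the tool's x, y, z in mm, a list of three; "rotation": the turn, a rotation vector about the tool's x, y, z in rad, a list of three; "grip": the closure in counts, from 0 (fully open) to 255 (shut). In form: {"translation": [[dx, dy, dz], ...], "rotation": [[ax, ay, az], ...], "grip": [grip, ...]}. A call has exactly 5 rows; each row shifts and turns the commanded pose from where the row before left it, along the tool's axes as they then stand; what a row does not reach is not made up. A row lasts 1/10 s, in which the tool goes at most 50 mm and 8.59 degrees, less where a joint would pass 70% of its speed; a pose out of reach is approached as far as the arm can. A call with a gripper value outside its range is refused whole. The fingers move at their own pace and stop on an object; FORCE is the grip in N (left out, the last holds). Time passes only in rows, so rows that do not move let the fingers close, or fill a call up. It gives the time, the measured TCP pose, the force, the opening and the grip force at its end, in the units of the state.
- manip.sense(): the state, without advancing time (a new reading comes with each control period).
- manip.read_camera(name): name is "scene" or "top" or "wrist"; returns a dict with "color" (400x640x3 uint8, red, green, blue), "intrinsics" (3x3 intrinsics, pixels), "dist_coeffs" ([k1, k2, p1, p2, k3] as OpenCV has them; the pictures are not rectified), "R" (3x3) and "t" (3): a world point X has camera coordinates R X + t. Camera axes: x right, y down, z forward; pixel columns grow to the right and rows downward; lengths in mm; the calibration is good to about 2 mm. A picture is of the moment at which its call begins. There is no depth.
- manip.close_job(): hands the job in; it is judged then, once.
Trained networks look in the newest picture that a camera, given by its name, has taken for a name from the list of things; names that differ only in an ending like _2 or _b are one class to them, and where a whole thing is asked for, a point or a joint stands for the part that bears it (a point fixed in the world has none). Each returns a list of dicts, best first, with "conf" (0 to 1); they miss things now and then, are a little off and sometimes report something else, mostly with a low value. They report only what shows in the picture. A call takes as long as a camera call. They do not tell look-alikes from the thing itself.
- manip.look_for(camera, target): "centre" ([x, y, z] in mm, in world coordinates, good to about 4 mm: the middle of the surface that is visible of it).
- manip.masks_of(camera, target): "pixels" (400x640 bool, what is visible of it).
The state is a dict: "t": time; "joint_pos": joint angles; "dq": joint speeds; "joint_efforts": joint torques, N m; "ee_pos": TCP position; "tool_rot": TCP orientation; "force": force on the tool from outside, world axes, zero at the start; "moment": the same for the moment, N m; "grip_width": opening from 0.0 (shut) to 1.0 (fully open); "gripper_force": force on a finger pad.
Only numpy, scipy, OpenCV 4.12 (cv2) and the standard library are available. Lean on these libraries where they do the work, as an engineer would, in place of code of your own. Each camera call takes 0.05 s, during which the arm holds its last target. There are 200 camera calls.

TASK

Load the delivery carrier: swing its hold-down lever open, turn the clamp knob to free the sliding fence, slide the fence fully back, and stand every biscuit tin on the counter upright in the channel in one row, wide side across the channel. Then slide the fence up until the row is snug between end plate and fence with no gaps, turn the knob to lock the fence there, and only after that swing the lever fully shut over the row. Leave the other things on the counter where they are.

Things in the scene. Friction and masses are not known exactly. Their poses are not given: they have to be found in the camera images.
- carrier: Fixed plywood bed 110 x 460 x 8 mm. Origin: underside, mid-channel, under the inner face of the upright end plate (82 wide, 10 thick, top 60 mm up). y runs from the plate along the channel to the fence, x across, z up. Side lips with inner faces at x = -31 and +31 mm, tops 28 mm up; channel floor 8 mm up. Behind the plate a black socket block (y -65 to -10 mm, top 60 mm up) carries the lever.
- fence (a joint): Slide of the aluminium fence, m: the gap between the end plate's inner face and the fence's face; 0 to 0.26, grows away from the end plate. About 1.5 N of friction when the knob is loose; braked hard (well over 25 N) when the knob is locked.
- fence_face (a point): Point on the face of the fence plate that looks to the end plate, on its centre line, 36 mm above the counter; axes as the carrier's. Fence plate 60 wide, 10 thick, top 61 mm up; behind it a block 56 wide, 80 long, top 50 mm up, carries the knob, whose axis is 50 mm behind the face.
- knob (a joint): Clamp knob on the fence's block, upright axis, rad: 0 loose, 1.5 locked (a stop at each end); grows clockwise seen from above. The fence runs free below 0.5, the brake tightens from there and holds fully from 1.2. Turning takes about 0.1 to 0.15 N m; it stays where it is left.
- knob_grip (a point): Point on the knob's axis, 78 mm above the counter, moving with fence and knob. The knob is a black upright bar 48 mm long, 14 mm thick, 58 to 90 mm above the counter, on a disc of 24 mm radius. The bar lies along this point's x axis: across the channel when loose, along it when locked. It can be held to drag the fence.
- lever (a joint): Hold-down lever on the socket block, rad: 0 fully shut, 1.9 fully open; hinge axis along the carrier's x; opening lifts it and swings it over, away from the fence. Stiff (0.12 N m), stays where it is left. Shut, its level arm with a rubber foot reaches 42 mm past the end plate's inner face, 74 mm above the counter, over the first tin; beyond 1.5 it is clear of the row.
- lever_ball (a point): Centre of the lever's black ball handle (28 mm diameter), 85 mm from the hinge; shut it leans 30 degrees from upright towards the fence, about 159 mm above the counter.
- lever_hinge (a point): Centre of the lever's hinge, 85 mm above the counter.
- tin1_mid (a point): Centre of a steel biscuit tin with a paper band and a plain lid, 56 (its x) x 46 (its y) x 64 mm (its z, up as it stands), 0.13 to 0.25 kg; standing on the counter, or absent. All tins are alike; it goes in the channel with its 56 mm side across the channel.
- tin2_mid (a point): Centre of a steel biscuit tin with a paper band and a plain lid, 56 (its x) x 46 (its y) x 64 mm (its z, up as it stands), 0.13 to 0.25 kg; standing on the counter, or absent. All tins are alike; it goes in the channel with its 56 mm side across the channel.
- tin3_mid (a point): Centre of a steel biscuit tin with a paper band and a plain lid, 56 (its x) x 46 (its y) x 64 mm (its z, up as it stands), 0.13 to 0.25 kg; standing on the counter, or absent. All tins are alike; it goes in the channel with its 56 mm side across the channel.
- tin4_mid (a point): Centre of a steel biscuit tin with a paper band and a plain lid, 56 (its x) x 46 (its y) x 64 mm (its z, up as it stands), 0.13 to 0.25 kg; standing on the counter, or absent. All tins are alike; it goes in the channel with its 56 mm side across the channel.
- tin5_mid (a point): Centre of a steel biscuit tin with a paper band and a plain lid, 56 (its x) x 46 (its y) x 64 mm (its z, up as it stands), 0.13 to 0.25 kg; standing on the counter, or absent. All tins are alike; it goes in the channel with its 56 mm side across the channel.
- mug: Bystander: white mug; origin under its centre as built. Leave it alone.
- jam_jar: Bystander: amber jar with a brass lid; origin under its centre as built. Leave it alone.
- syrup: Bystander: green bottle; origin under its centre as built. Leave it alone.
- bowl: Bystander: white bowl; origin under its centre as built. Leave it alone.
- spatula: Bystander: spatula; origin under its centre as built. Leave it alone.
- ribbon_reel: Bystander: flat grey ribbon reel; origin under its centre as built. Leave it alone.
- cake_box: Bystander: cardboard cake box; origin under its centre as built. Leave it alone.
Mind the look-alikes: they are no part of the job. What is shaped like the part that bears tin2_mid but green is not meant.

How it is judged (in metres and radians):
On the way, in this order (a step that is already met when the one before it is completed fails the run):
1. the lever is open, the knob loose and the fence slid back (gap over 10 cm) (value of joint lever above 1.4 rad and value of joint knob below 0.6 rad and value of joint fence above 0.1 m), for 0.2 s.
2. every tin stands upright in the channel between end plate and fence, the knob still loose (x of tin1_mid in the frame of carrier between -0.008 and 0.008 m and y of each of tin1_mid, tin2_mid, tin3_mid, tin4_mid, tin5_mid in the frame of carrier above 0.019 m and y of each of tin1_mid, tin2_mid, tin3_mid, tin4_mid, tin5_mid in the frame of fence_face below -0.019 m and z of tin1_mid in the frame of carrier between 0.036 and 0.044 m and angle between each of tin1_mid, tin2_mid, tin3_mid, tin4_mid, tin5_mid's own z axis and vertical below 0.1 rad and x of tin2_mid in the frame of carrier between -0.008 and 0.008 m and z of tin2_mid in the frame of carrier between 0.036 and 0.044 m and x of tin3_mid in the frame of carrier between -0.008 and 0.008 m and z of tin3_mid in the frame of carrier between 0.036 and 0.044 m and x of tin4_mid in the frame of carrier between -0.008 and 0.008 m and z of tin4_mid in the frame of carrier between 0.036 and 0.044 m and x of tin5_mid in the frame of carrier between -0.008 and 0.008 m and z of tin5_mid in the frame of carrier between 0.036 and 0.044 m and value of joint knob below 0.9 rad), for 0.2 s.
3. the row is snug between end plate and fence and the knob is locked, the lever still open (x of tin1_mid in the frame of carrier between -0.008 and 0.008 m and y of each of tin1_mid, tin2_mid, tin3_mid, tin4_mid, tin5_mid in the frame of carrier above 0.019 m and y of each of tin1_mid, tin2_mid, tin3_mid, tin4_mid, tin5_mid in the frame of fence_face below -0.019 m and z of tin1_mid in the frame of carrier between 0.036 and 0.044 m and angle between each of tin1_mid, tin2_mid, tin3_mid, tin4_mid, tin5_mid's own z axis and vertical below 0.1 rad and x of tin2_mid in the frame of carrier between -0.008 and 0.008 m and z of tin2_mid in the frame of carrier between 0.036 and 0.044 m and x of tin3_mid in the frame of carrier between -0.008 and 0.008 m and z of tin3_mid in the frame of carrier between 0.036 and 0.044 m and x of tin4_mid in the frame of carrier between -0.008 and 0.008 m and z of tin4_mid in the frame of carrier between 0.036 and 0.044 m and x of tin5_mid in the frame of carrier between -0.008 and 0.008 m and z of tin5_mid in the frame of carrier between 0.036 and 0.044 m and y of any of tin1_mid, tin2_mid, tin3_mid, tin4_mid, tin5_mid in the frame of carrier below 0.028 m and y of any of tin1_mid, tin2_mid, tin3_mid, tin4_mid, tin5_mid in the frame of fence_face above -0.028 m and value of joint fence below 0.19 m and (horizontal distance between tin1_mid and tin2_mid below 0.051 m or horizontal distance between tin1_mid and tin3_mid below 0.051 m or horizontal distance between tin1_mid and tin4_mid below 0.051 m or horizontal distance between tin1_mid and tin5_mid below 0.051 m) and (horizontal distance between tin2_mid and tin1_mid below 0.051 m or horizontal distance between tin2_mid and tin3_mid below 0.051 m or horizontal distance between tin2_mid and tin4_mid below 0.051 m or horizontal distance between tin2_mid and tin5_mid below 0.051 m) and (horizontal distance between tin3_mid and tin1_mid below 0.051 m or horizontal distance between tin3_mid and tin2_mid below 0.051 m or horizontal distance between tin3_mid and tin4_mid below 0.051 m or horizontal distance between tin3_mid and tin5_mid below 0.051 m) and (horizontal distance between tin4_mid and tin1_mid below 0.051 m or horizontal distance between tin4_mid and tin2_mid below 0.051 m or horizontal distance between tin4_mid and tin3_mid below 0.051 m or horizontal distance between tin4_mid and tin5_mid below 0.051 m) and (horizontal distance between tin5_mid and tin1_mid below 0.051 m or horizontal distance between tin5_mid and tin2_mid below 0.051 m or horizontal distance between tin5_mid and tin3_mid below 0.051 m or horizontal distance between tin5_mid and tin4_mid below 0.051 m) and value of joint knob above 1.2 rad and value of joint lever above 0.8 rad), for 0.2 s.
4. the lever is shut over the row (value of joint lever below 0.12 rad), for 0.2 s.
At the end, for the whole second after the job is handed in: Every tin stands upright (0.1 rad) on the channel floor (4 mm), on its centre line (8 mm), between plate and fence; at most 5 mm gap between plate, neighbouring tins and fence (6 mm in all for four tins); knob above 1.2 rad (locked); lever below 0.12 rad (shut) (x of tin1_mid in the frame of carrier between -0.008 and 0.008 m and y of each of tin1_mid, tin2_mid, tin3_mid, tin4_mid, tin5_mid in the frame of carrier above 0.019 m and y of each of tin1_mid, tin2_mid, tin3_mid, tin4_mid, tin5_mid in the frame of fence_face below -0.019 m and z of tin1_mid in the frame of carrier between 0.036 and 0.044 m and angle between each of tin1_mid, tin2_mid, tin3_mid, tin4_mid, tin5_mid's own z axis and vertical below 0.1 rad and x of tin2_mid in the frame of carrier between -0.008 and 0.008 m and z of tin2_mid in the frame of carrier between 0.036 and 0.044 m and x of tin3_mid in the frame of carrier between -0.008 and 0.008 m and z of tin3_mid in the frame of carrier between 0.036 and 0.044 m and x of tin4_mid in the frame of carrier between -0.008 and 0.008 m and z of tin4_mid in the frame of carrier between 0.036 and 0.044 m and x of tin5_mid in the frame of carrier between -0.008 and 0.008 m and z of tin5_mid in the frame of carrier between 0.036 and 0.044 m and y of any of tin1_mid, tin2_mid, tin3_mid, tin4_mid, tin5_mid in the frame of carrier below 0.028 m and y of any of tin1_mid, tin2_mid, tin3_mid, tin4_mid, tin5_mid in the frame of fence_face above -0.028 m and value of joint fence below 0.19 m and (horizontal distance between tin1_mid and tin2_mid below 0.051 m or horizontal distance between tin1_mid and tin3_mid below 0.051 m or horizontal distance between tin1_mid and tin4_mid below 0.051 m or horizontal distance between tin1_mid and tin5_mid below 0.051 m) and (horizontal distance between tin2_mid and tin1_mid below 0.051 m or horizontal distance between tin2_mid and tin3_mid below 0.051 m or horizontal distance between tin2_mid and tin4_mid below 0.051 m or horizontal distance between tin2_mid and tin5_mid below 0.051 m) and (horizontal distance between tin3_mid and tin1_mid below 0.051 m or horizontal distance between tin3_mid and tin2_mid below 0.051 m or horizontal distance between tin3_mid and tin4_mid below 0.051 m or horizontal distance between tin3_mid and tin5_mid below 0.051 m) and (horizontal distance between tin4_mid and tin1_mid below 0.051 m or horizontal distance between tin4_mid and tin2_mid below 0.051 m or horizontal distance between tin4_mid and tin3_mid below 0.051 m or horizontal distance between tin4_mid and tin5_mid below 0.051 m) and (horizontal distance between tin5_mid and tin1_mid below 0.051 m or horizontal distance between tin5_mid and tin2_mid below 0.051 m or horizontal distance between tin5_mid and tin3_mid below 0.051 m or horizontal distance between tin5_mid and tin4_mid below 0.051 m) and value of joint knob above 1.2 rad and value of joint lever below 0.12 rad); the robot touches nothing.
It fails at once if another thing on the counter is moved by more than 4 cm (distance of any of mug, jam_jar, syrup, bowl, spatula, ribbon_reel, cake_box from where it was at the start of the episode above 0.04 m).
Of tin1, tin2, tin3, tin4, tin5 only 2 to 4 are there at a start; the rules pass over those that are not, and their reading is None.
At some moment in a run one of tin1, tin2, tin3, tin4, tin5 may be knocked a few centimetres aside while the robot is not near it.
It also fails if it takes over 210 s, if anything falls off the work surface, if the arm or the gripper's body presses on something with over 40 N, if the wrist force passes 120 N, or if a joint passes its speed limit or range.

## Working session

There is one attempt and no reset: what is moved stays moved. The work goes in short steps, Python scripts to look and compute and a shell command to move; the robot and the scene stay as the last step left them, time stands still between calls to the robot, and variables do not carry over. Pictures are saved under pics/ and viewed, at most 14 in all, crops included, and the job is handed in when it is done.

```bash
ls; mkdir -p pics; cat > h.py <<'E'
import numpy as np, cv2
from rig import manip
def cam(n,save=None):
    c=manip.read_camera(n)
    if save: cv2.imwrite('pics/'+save,c['color'][:,:,::-1])
    return c
def proj(c,X):
    R=np.array(c['R']);t=np.array(c['t'],float)
    p,_=cv2.projectPoints(np.array(X,float).reshape(-1,3),cv2.Rodrigues(R)[0],t,np.array(c['intrinsics'],float),np.array(c['dist_coeffs'],float))
    return p.reshape(-1,2)
def back(c,uv,z):
    uv=np.array(uv,float).reshape(-1,1,2)
    n=cv2.undistortPoints(uv,np.array(c['intrinsics'],float),np.array(c['dist_coeffs'],float)).reshape(-1,2)
    R=np.array(c['R']);t=np.array(c['t'],float)
    o=-R.T@t; d=np.c_[n,np.ones(len(n))]@R
    return o+d*((z-o[2])/d[:,2])[:,None]
def toolframe():
    from scipy.spatial.transform import Rotation as Ro
    s=manip.sense(); return np.array(s['ee_pos']),Ro.from_quat(s['tool_rot'])
E
python3 - <<'E'
from h import *
s=manip.sense(); print({k:np.round(v,3) for k,v in s.items()})
for n in ['scene','top']:
    c=cam(n,n+'0.png')
    for k in ['carrier','fence','knob','lever','lever_ball','tin1_mid','mug','jam_jar','syrup','bowl','spatula','ribbon_reel','cake_box']:
        for d in manip.look_for(n,k)[:6]: print(n,k,round(d['conf'],2),np.round(d['centre']))
E
```

```text
pics
{'t': np.float64(0.0), 'joint_pos': array([-1.272,  0.359,  1.511,  0.   ,  1.273, -0.115]), 'dq': array([ 0.   ,  0.002,  0.   ,  0.   , -0.001,  0.001]), 'joint_efforts': array([-1.0000e-03, -5.1537e+01, -2.7073e+01,  6.7000e-02,  3.5000e-02,
       -0.0000e+00]), 'ee_pos': array([ 241.037, -548.692,  221.82 ]), 'tool_rot': array([ 0.979,  0.205, -0.   , -0.001]), 'force': array([-0.58 , -0.201, -0.068]), 'moment': array([ 0.016,  0.014, -0.009]), 'gripper_force': np.float64(0.0), 'grip_width': np.float64(1.0)}
scene carrier 0.73 [636.  57.   8.]
scene fence 0.92 [631.  21.  52.]
scene knob 0.73 [627.  19.  72.]
scene knob 0.44 [ 464. -420.   99.]
scene lever 0.76 [616. -93.  91.]
scene lever_ball 0.68 [614. -92.  93.]
scene lever_ball 0.25 [ 466. -418.   97.]
scene tin1_mid 0.63 [353. 277.  61.]
scene tin1_mid 0.56 [416. 119.  67.]
scene mug 0.56 [620. 437.  53.]
scene mug 0.47 [618. -92.  89.]
scene jam_jar 0.9 [ 569. -379.   66.]
scene syrup 0.84 [ 464. -420.   98.]
scene bowl 0.8 [449. 455.  22.]
scene spatula 0.78 [801. 110.   5.]
scene spatula 0.73 [481. 302.  35.]
scene ribbon_reel 0.81 [480. 304.  37.]
scene ribbon_reel 0.34 [418. 118.  61.]
scene cake_box 0.55 [ 735. -343.   71.]
scene cake_box 0.27 [639.  19.  50.]
top carrier 0.78 [621.  65.   9.]
top fence 0.6 [619.  15.  50.]
top knob 0.66 [609. -91. 126.]
top knob 0.57 [619.  23.  55.]
top knob 0.2 [620.  65.  11.]
top lever 0.21 [622.  55.  10.]
top lever_ball 0.78 [610. -89. 127.]
top tin1_mid 0.69 [346. 276.  65.]
top tin1_mid 0.63 [617.  26.  58.]
top tin1_mid 0.23 [610. -91. 124.]
top mug 0.63 [624. 444.  40.]
top jam_jar 0.96 [ 553. -383.   93.]
top syrup 0.59 [ 452. -422.  110.]
top syrup 0.43 [609. -93. 126.]
top bowl 0.94 [466. 463.  18.]
top spatula 0.69 [799. 110.   3.]
top spatula 0.54 [618.  16.  51.]
top ribbon_reel 0.58 [625. 442.  37.]
top cake_box 0.62 [ 711. -341.   71.]
```

View pics/top0.png

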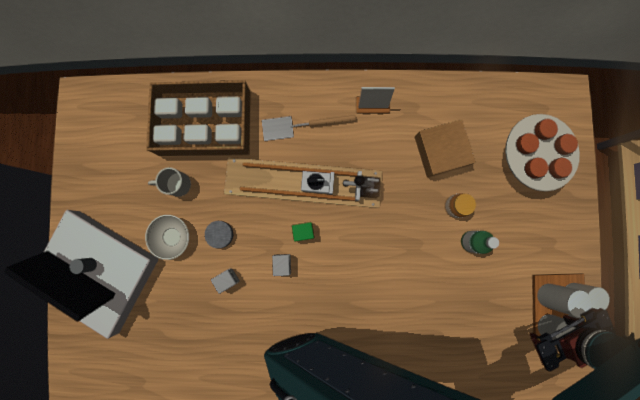

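View pics/scene0.png

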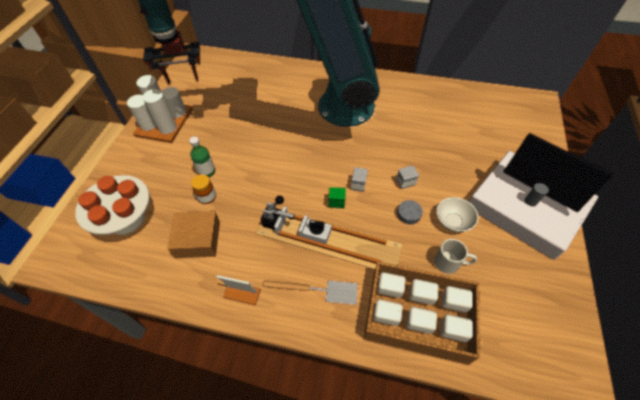

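```bash
cat >> h.py <<'E'
def yaw():
    p,R=toolframe(); y=R.as_matrix()[:,1]; return np.degrees(np.arctan2(y[1],y[0]))
def delta(target,ydir=None):
    "print tool-frame shift (mm) to target; turn about tool z (rad) that brings tool y to world heading ydir (deg), mod 180"
    p,R=toolframe(); d=R.inv().apply(np.array(target,float)-p)
    a=None
    if ydir is not None:
        a=-((ydir-yaw()+90)%180-90); a=np.radians(a)
    print('pos',np.round(p,1),'shift',np.round(d,1),'len',round(np.linalg.norm(d)),'yaw',round(yaw(),1),'turn_z',a, 'j6',round(manip.sense()['joint_pos'][5],2),'tz',np.round(R.as_matrix()[:,2],3))
E
python3 - <<'E'
from h import *
delta([600,-60,380],0)
c=cam('wrist'); R=np.array(c['R']);p,Rt=toolframe()
print(Rt.inv().apply(-R.T@np.array(c['t'])-p)); print(Rt.as_matrix().T@R.T); print(c['intrinsics'])
a=cv2.imread('pics/top0.png')[140:230,210:400]; b=cv2.resize(a,None,fx=4,fy=4,interpolation=cv2.INTER_CUBIC); cv2.imwrite('pics/top0c.png',b)
E
```

```text
pos [ 241.2 -549.3  222.6] shift [ 525.2 -303.8 -157.4] len 627 yaw -66.3 turn_z -1.1570210988260023 j6 -0.12 tz [-0.  0. -1.]
[  78.20762647   -0.28550497 -162.23354544]
[[-1.56264010e-04 -9.58348949e-01 -2.85599837e-01]
 [ 9.99999956e-01 -7.75725742e-05 -2.86843329e-04]
 [ 2.52741289e-04 -2.85599870e-01  9.58348919e-01]]
[[355.32012307   0.         317.54219662]
 [  0.         355.32012307 199.21309797]
 [  0.           0.           1.        ]]
```

View pics/top0c.png

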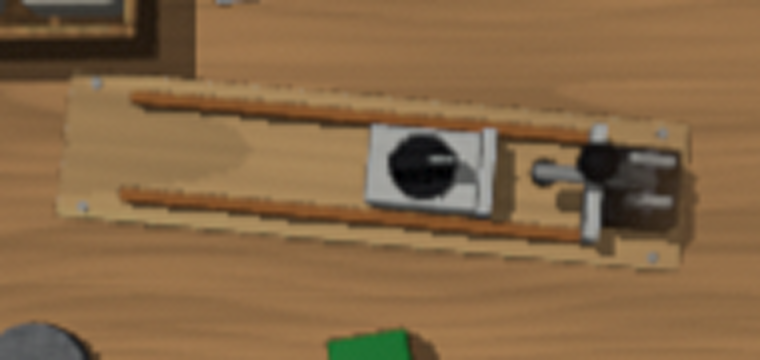

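```bash
python3 - <<'E'
from h import *
c=cam('top')
f=lambda uv:np.array(uv,float)/4+[210,140]
A=back(c,f([[72,75],[58,215],[690,125],[680,268]]),8);print(np.round(A))
m1=(A[0]+A[1])/2;m2=(A[2]+A[3])/2;d=m1-m2;L=np.linalg.norm(d);ang=np.degrees(np.arctan2(d[1],d[0]));print(L,np.linalg.norm(A[0]-A[1]),ang)
print('fence top corners z61',back(c,f([[486,129],[478,214],[497,130],[492,214]]),61))
print('plate z60',back(c,f([[592,126],[607,126],[583,243],[600,243]]),60))
print('lips z28',back(c,f([[133,97],[120,195]]),28))
print('ball z159',back(c,f([599,162]),159),'knob z90',back(c,f([420,166]),90))
print(np.round(back(c,[[282,258],[225,275]],64)))
E
```

```text
[[ 696.  281.    8.]
 [ 592.  289.    8.]
 [ 656. -176.    8.]
 [ 551. -167.    8.]]
458.6364538611108 104.75938596412628 84.98476415840447
fence top corners z61 [[646.15394574 -25.18723939  61.        ]
 [586.21809775 -19.2683799   61.        ]
 [645.4159795  -32.90712935  61.        ]
 [586.18277845 -29.05228355  61.        ]]
plate z60 [[ 648.17644315  -99.76186618   60.        ]
 [ 648.14565273 -110.32107162   60.        ]
 [ 565.7042492   -92.53939398   60.        ]
 [ 565.66059816 -104.42657082   60.        ]]
lips z28 [[675.81900848 230.78220162  28.        ]
 [604.12032788 239.20174532  28.        ]]
ball z159 [[610.22653918 -95.54516424 159.        ]] knob z90 [[616.5790808   20.63299505  90.        ]]
[[407. 113.  64.]
 [360. 271.  64.]]
```

```bash
for i in 1 2 3; do python3 -m jog '{"translation": [[35.5,-19.3,-5.1],[35.5,-19.3,-5.1],[35.5,-19.3,-5.1],[35.5,-19.3,-5.1],[35.5,-19.3,-5.1]], "rotation": [[0,0,0],[0,0,0],[0,0,0],[0,0,0],[0,0,0]], "grip": [0,0,0,0,0]}'; done
for i in 1 2; do python3 -m jog '{"translation": [[0,0,0],[0,0,0],[0,0,0],[0,0,0],[0,0,0]], "rotation": [[0,0,-0.134],[0,0,-0.134],[0,0,-0.134],[0,0,-0.134],[0,0,0]], "grip": [0,0,0,0,0]}'; done
python3 - <<'E'
from h import *
delta([610,-95,159],-5)
c=cam('wrist','w1.png')
for k in ['lever_ball','knob','fence','lever','carrier']:
    for d in manip.look_for('wrist',k)[:2]: print(k,round(d['conf'],2),np.round(d['centre']))
E
```

```text
t: 2.0
ee_pos: [365.7, -388.3, 248.5]
tool_rot: [0.979, 0.205, 0.0, 0.0]
force: [0.5, -0.2, -0.8]
grip_width: 0.993
gripper_force: 0.0
t: 2.5
ee_pos: [489.5, -228.5, 274.1]
tool_rot: [0.979, 0.205, 0.0, 0.0]
force: [1.2, -1.5, -0.6]
grip_width: 0.996
gripper_force: 0.0
t: 3.0
ee_pos: [613.2, -68.7, 299.5]
tool_rot: [0.979, 0.205, 0.0, 0.0]
force: [-0.2, -0.2, 0.6]
grip_width: 0.999
gripper_force: 0.0
t: 3.5
ee_pos: [612.3, -70.0, 299.1]
tool_rot: [0.889, 0.458, -0.0, -0.0]
force: [-0.2, -0.3, 0.1]
grip_width: 0.999
gripper_force: 0.0
t: 4.0
ee_pos: [612.3, -70.2, 299.1]
tool_rot: [0.737, 0.676, -0.0, -0.0]
force: [-0.4, -0.2, -0.4]
grip_width: 0.995
gripper_force: 0.0
pos [612.3 -70.2 299.1] shift [-2.490e+01 -1.000e-01  1.401e+02] len 142 yaw -5.0 turn_z -1.1482853638046307e-05 j6 -0.14 tz [-0.  0. -1.]
lever_ball 0.9 [612. -88. 161.]
knob 0.69 [625.  23.  55.]
fence 0.55 [620.  17.  55.]
lever 0.92 [612. -87. 163.]
carrier 0.75 [616. -12.  30.]
```

View pics/w1.png

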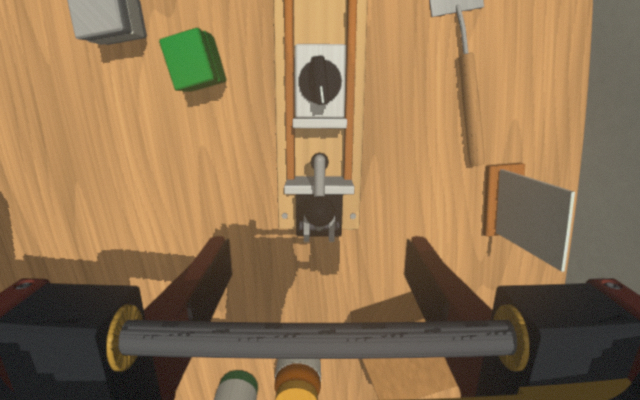

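```bash
cat >> h.py <<'E'
O=np.array([610.,-96.,0]);TH=np.radians(-5)
Rc=np.array([[np.cos(TH),-np.sin(TH),0],[np.sin(TH),np.cos(TH),0],[0,0,1]])
def toc(X): return (np.atleast_2d(X)-O)@Rc
def tow(x): return np.atleast_2d(x)@Rc.T+O
E
python3 - <<'E'
from h import *
c=manip.read_camera('wrist')
def s(n,uv,z):
    X=back(c,uv,z); print(n,np.round(X,1).tolist(),np.round(toc(X),1).tolist())
s('ball',[[320,210]],159)
s('plate top near-fence edge',[[286,181],[353,181]],60)
s('fence top face edge',[[293,127],[347,127]],61)
s('knob',[[319,80],[319,58],[319,102]],90)
s('lips',[[290,5],[351,5],[291,180],[350,170]],28)
s('bed',[[278,229],[358,229]],8)
E
```

```text
ball [[612.3, -91.8, 159.0]] [[1.9, 4.4, 159.0]]
plate top near-fence edge [[573.8, -85.7, 60.0], [651.4, -92.5, 60.0]] [[-36.9, 7.1, 60.0], [41.0, 7.1, 60.0]]
fence top face edge [[588.6, -24.7, 61.0], [648.4, -30.0, 61.0]] [[-27.6, 69.1, 61.0], [32.5, 69.1, 61.0]]
knob [[621.5, 21.7, 90.0], [623.3, 42.6, 90.0], [619.7, 0.3, 90.0]] [[1.2, 118.3, 90.0], [1.2, 139.3, 90.0], [1.2, 96.8, 90.0]]
lips [[596.7, 108.1, 28.0], [664.7, 102.2, 28.0], [576.7, -92.5, 28.0], [651.1, -86.2, 28.0]] [[-31.0, 202.2, 28.0], [37.2, 202.2, 28.0], [-33.5, 0.6, 28.0], [40.1, 13.4, 28.0]]
bed [[549.5, -164.0, 8.0], [658.5, -173.6, 8.0]] [[-54.3, -73.0, 8.0], [55.1, -73.0, 8.0]]
```

```bash
sed -i 's/O=np.array(\[610.,-96.,0\])/O=np.array([612.3,-92.2,0])/' h.py
python3 -m jog '{"translation": [[-5.5,0,40],[-5.5,0,40],[-5.5,0,40],[-5.5,0,39],[0,0,0]], "rotation": [[0,0,0],[0,0,0],[0,0,0],[0,0,0],[0,0,0]], "grip": [0,0,0,0,0]}' 20
python3 -m jog '{"translation": [[0,0,0],[0,0,0],[0,0,0],[0,0,0],[0,0,0]], "rotation": [[0,0,0],[0,0,0],[0,0,0],[0,0,0],[0,0,0]], "grip": [255,255,255,255,255]}' 20
python3 -m jog '{"translation": [[0,0,0],[0,0,0],[0,0,0],[0,0,0],[0,0,0]], "rotation": [[0,0,0],[0,0,0],[0,0,0],[0,0,0],[0,0,0]], "grip": [255,255,255,255,255]}' 20
python3 - <<'E'
from h import *
th=np.linspace(0,1.85,16); y=85*np.sin(np.pi/6-th); z=85*np.cos(np.pi/6-th)
print(np.round(np.c_[np.diff(y),-np.diff(z)],1).tolist())
print(manip.sense()['grip_width'])
E
```

```text
t: 4.85
ee_pos: [606.3, -91.5, 135.0]
tool_rot: [0.737, 0.676, -0.003, -0.004]
force: [-1.2, -0.1, -0.3]
grip_width: 1.003
gripper_force: 0.0
t: 5.35
ee_pos: [611.2, -92.1, 141.4]
tool_rot: [0.736, 0.676, 0.001, 0.001]
force: [0.6, 0.2, 0.0]
grip_width: 0.583
gripper_force: 0.0
t: 5.85
ee_pos: [611.9, -92.3, 140.4]
tool_rot: [0.737, 0.676, 0.001, 0.001]
force: [4.5, 0.5, -1.7]
grip_width: 0.308
gripper_force: 20.0
[[-9.4, -4.7], [-9.9, -3.5], [-10.2, -2.2], [-10.4, -1.0], [-10.5, 0.3], [-10.4, 1.6], [-10.1, 2.9], [-9.6, 4.1], [-9.1, 5.2], [-8.4, 6.3], [-7.5, 7.3], [-6.6, 8.2], [-5.5, 8.9], [-4.4, 9.5], [-3.2, 10.0]]
0.30804153769790993
```

```bash
Z='[[0,0,0],[0,0,0],[0,0,0],[0,0,0],[0,0,0]]'
python3 -m jog '{"translation": [[-9.4,0,-4.7],[-9.9,0,-3.5],[-10.2,0,-2.2],[-10.4,0,-1],[-10.5,0,0.3]], "rotation": [[0,0,0],[0,0,0],[0,0,0],[0,0,0],[0,0,0]], "grip": [255,255,255,255,255]}' 20
python3 -m jog '{"translation": [[-10.4,0,1.6],[-10.1,0,2.9],[-9.6,0,4.1],[-9.1,0,5.2],[-8.4,0,6.3]], "rotation": [[0,0,0],[0,0,0],[0,0,0],[0,0,0],[0,0,0]], "grip": [255,255,255,255,255]}' 20
python3 -m jog '{"translation": [[-7.5,0,7.3],[-6.6,0,8.2],[-5.5,0,8.9],[-4.4,0,9.5],[-2,0,6]], "rotation": [[0,0,0],[0,0,0],[0,0,0],[0,0,0],[0,0,0]], "grip": [255,255,255,255,255]}' 20
python3 -m jog '{"translation": [[0,0,0],[0,0,0],[0,0,0],[0,0,0],[0,0,0]], "rotation": [[0,0,0],[0,0,0],[0,0,0],[0,0,0],[0,0,0]], "grip": [255,255,0,0,0]}' 20
python3 -c "
from h import *
print(toc(manip.sense()['ee_pos']))"
```

```text
t: 6.35
ee_pos: [607.2, -142.1, 151.8]
tool_rot: [0.737, 0.676, 0.001, 0.0]
force: [4.5, 2.1, -0.4]
grip_width: 0.304
gripper_force: 20.0
t: 6.85
ee_pos: [602.7, -191.3, 131.4]
tool_rot: [0.737, 0.676, 0.0, 0.001]
force: [4.7, -0.3, 4.9]
grip_width: 0.305
gripper_force: 20.0
t: 7.35
ee_pos: [600.2, -216.9, 90.2]
tool_rot: [0.737, 0.676, -0.0, 0.0]
force: [3.9, -2.7, 3.7]
grip_width: 0.306
gripper_force: 20.0
t: 7.85
ee_pos: [598.0, -214.6, 89.9]
tool_rot: [0.736, 0.676, -0.001, -0.002]
force: [-1.1, -0.9, 1.3]
grip_width: 0.539
gripper_force: 0.0
[[  -3.59489061 -123.1655917    89.8678689 ]]
```

```bash

python3 -m jog '{"translation": [[0,0,0],[0,0,-25],[0,0,-35],[0,0,-35],[0,0,-15]], "rotation": [[0,0,0],[0,0,0],[0,0,0],[0,0,0],[0,0,0]], "grip": [0,0,0,0,0]}'
python3 -m jog '{"translation": [[48,0,0],[48,0,0],[48,0,0],[48,0,0],[45,0,0]], "rotation": [[0,0,0],[0,0,0],[0,0,0],[0,0,0],[0,0,0]], "grip": [0,0,0,0,0]}'
python3 - <<'E'
from h import *
c=cam('wrist','w2.png')
delta(tow([0,114,64])[0],-5)
for k in ['lever_ball','knob','fence','lever']:
    for d in manip.look_for('wrist',k)[:2]: print(k,round(d['conf'],2),np.round(d['centre']),np.round(toc(d['centre'])))
for m in manip.masks_of('wrist','knob')[:1]:
    v,u=np.nonzero(m['pixels']); print(u.min(),u.max(),v.min(),v.max())
E
```

```text
t: 8.35
ee_pos: [601.1, -216.0, 204.6]
tool_rot: [0.736, 0.677, 0.001, 0.002]
force: [0.1, -0.1, -0.0]
grip_width: 0.982
gripper_force: 0.0
t: 8.85
ee_pos: [619.4, 22.7, 201.1]
tool_rot: [0.736, 0.676, -0.0, -0.0]
force: [0.8, -0.3, 0.2]
grip_width: 0.999
gripper_force: 0.0
pos [619.5  29.5 201.1] shift [ -8.6   3.6 137.1] len 137 yaw -4.7 turn_z 0.005188945763445524 j6 0.01 tz [-0.001  0.005 -1.   ]
lever_ball 0.62 [ 604. -135.  116.] [[ -5. -44. 116.]]
knob 0.75 [625.  24.  55.] [[  2. 117.  55.]]
fence 0.92 [620.  24.  58.] [[ -2. 116.  58.]]
295 348 160 224
```

View pics/w2.png

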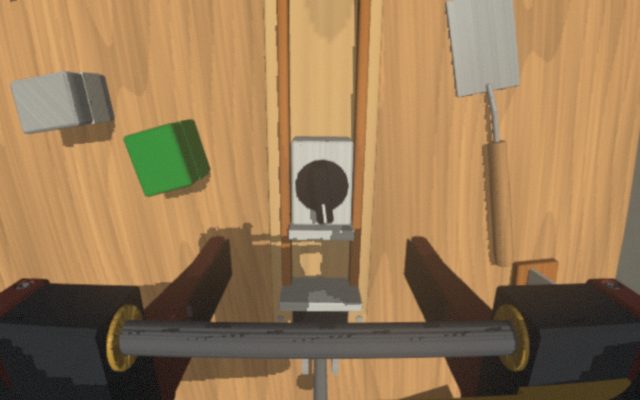

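```bash
python3 - <<'E'
from h import *
c=manip.read_camera('wrist')
for z,uv in [(58,[[322,185]]),(90,[[322,187]]),(61,[[290,240],[354,240]]),(60,[[281,278],[360,278]]),(28,[[284,20],[362,20]])]: print(z,np.round(toc(back(c,uv,z)),1).tolist())
im=c['color'][140:240,270:370]; cv2.imwrite('pics/k.png',cv2.resize(cv2.convertScaleAbs(im,alpha=2.5)[:,:,::-1],None,fx=5,fy=5,interpolation=cv2.INTER_CUBIC))
E
```

```text
58 [[1.2, 112.8, 58.0]]
90 [[0.7, 119.4, 90.0]]
61 [[-28.1, 61.3, 61.0], [30.9, 61.4, 61.0]]
60 [[-37.7, 21.4, 60.0], [38.1, 21.5, 60.0]]
28 [[-32.3, 253.8, 28.0], [35.7, 254.0, 28.0]]
```

View pics/k.png

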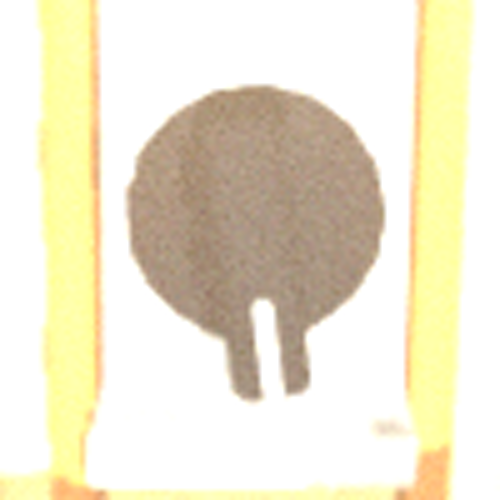

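```bash

python3 -m jog '{"translation": [[-4.3,2.3,35],[-4.3,2.2,35],[0,0,35],[0,0,31],[0,0,0]], "rotation": [[0,0,0.005],[0,0,0],[0,0,0],[0,0,0],[0,0,0]], "grip": [0,0,0,0,0]}' 30
python3 -m jog '{"translation": [[0,0,0],[0,0,0],[0,0,0],[0,0,0],[0,0,0]], "rotation": [[0,0,0],[0,0,0],[0,0,0],[0,0,0],[0,0,0]], "grip": [255,255,255,255,255]}' 30
python3 -m jog '{"translation": [[0,0,0],[0,0,0],[0,0,0],[0,0,0],[0,0,0]], "rotation": [[0,0,0],[0,0,0],[0,0,0],[0,0,0],[0,0,0]], "grip": [255,255,255,255,255]}' 30
python3 -c "
from h import *
print(toc(manip.sense()['ee_pos']),yaw(),manip.sense()['moment'])"
```

```text
t: 9.7
ee_pos: [620.1, 10.1, 61.1]
tool_rot: [0.739, 0.674, -0.003, -0.003]
force: [0.2, -0.2, 0.2]
grip_width: 0.999
gripper_force: 0.0
t: 10.2
ee_pos: [624.5, 11.6, 66.3]
tool_rot: [0.738, 0.675, 0.001, 0.001]
force: [-0.8, -0.4, 0.5]
grip_width: 0.585
gripper_force: 0.0
t: 10.7
ee_pos: [622.5, 11.9, 65.2]
tool_rot: [0.738, 0.675, -0.001, -0.001]
force: [-3.2, 1.2, 2.9]
grip_width: 0.17
gripper_force: 28.5
[[  1.13732804 104.59193414  65.15271739]] -5.1391181911491035 [0.0636179  0.4375872  0.17114719]
```

```bash

python3 -m jog '{"translation": [[0,0,0],[0,0,0],[9.5,0,0],[0,0,0],[0,0,0]], "rotation": [[0,0,0],[0,0,0],[0,0,0],[0,0,0],[0,0,0]], "grip": [130,130,130,130,255]}' 40
python3 -m jog '{"translation": [[0,0,0],[0,0,0],[0,0,0],[0,0,0],[0,0,0]], "rotation": [[0,0,0],[0,0,0],[0,0,0],[0,0,0],[0,0,0]], "grip": [255,255,255,255,255]}' 40
python3 -c "
from h import *
print(toc(manip.sense()['ee_pos']),yaw(),manip.sense()['moment'])"
```

```text
t: 11.2
ee_pos: [624.9, 21.4, 65.3]
tool_rot: [0.738, 0.675, 0.0, 0.0]
force: [0.2, -0.4, 0.7]
grip_width: 0.428
gripper_force: 0.0
t: 11.7
ee_pos: [622.8, 21.1, 65.1]
tool_rot: [0.738, 0.675, -0.001, -0.001]
force: [-6.1, -0.2, 4.1]
grip_width: 0.165
gripper_force: 39.6
[[  0.62350098 113.81635472  65.06661557]] -5.106167858508665 [0.09978701 0.86197801 0.53969444]
```

Turn counter-clockwise (negative about tool z) by about 1.5 rad.

```bash

python3 -m jog '{"translation": [[0,0,0],[0,0,0],[0,0,0],[0,0,0],[0,0,0]], "rotation": [[0,0,-0.13],[0,0,-0.13],[0,0,-0.13],[0,0,-0.13],[0,0,-0.13]], "grip": [255,255,255,255,255]}' 40
python3 -m jog '{"translation": [[0,0,0],[0,0,0],[0,0,0],[0,0,0],[0,0,0]], "rotation": [[0,0,-0.13],[0,0,-0.13],[0,0,-0.13],[0,0,-0.13],[0,0,-0.13]], "grip": [255,255,255,255,255]}' 40
python3 -m jog '{"translation": [[0,0,0],[0,0,0],[0,0,0],[0,0,0],[0,0,0]], "rotation": [[0,0,-0.1],[0,0,-0.08],[0,0,0],[0,0,0],[0,0,0]], "grip": [255,255,255,255,255]}' 40
python3 -c "
from h import *
s=manip.sense()
print(toc(s['ee_pos']),yaw(),s['moment'],s['joint_pos'])
delta(s['ee_pos'],85)"
```

```text
t: 12.2
ee_pos: [622.9, 21.3, 65.0]
tool_rot: [0.482, 0.876, -0.0, -0.002]
force: [-5.1, 1.9, 3.3]
grip_width: 0.158
gripper_force: 39.9
t: 12.7
ee_pos: [622.9, 21.4, 65.0]
tool_rot: [0.177, 0.984, 0.0, -0.002]
force: [-4.9, 1.3, 2.9]
grip_width: 0.151
gripper_force: 39.9
t: 13.2
ee_pos: [623.0, 21.4, 65.0]
tool_rot: [0.09, 0.996, 0.0, -0.002]
force: [-4.8, 1.9, 2.9]
grip_width: 0.156
gripper_force: 39.9
[[  0.7543049  114.09916067  64.96438719]] 79.62577583808181 [0.24936055 0.67693042 0.11144832] [-7.67270322e-02  5.62460718e-01  1.60738254e+00  6.02045329e-04
  9.74876364e-01 -1.46679795e+00]
pos [623.   21.4  65. ] shift [0. 0. 0.] len 0 yaw 79.6 turn_z -0.09379790636570531 j6 -1.47 tz [-0.003  0.001 -1.   ]
```

```bash

python3 -m jog '{"translation": [[1,12,0],[2.2,24,0],[2.2,24,0],[2.2,24,0],[2.2,24,0]], "rotation": [[0,0,0],[0,0,0],[0,0,0],[0,0,0],[0,0,0]], "grip": [255,255,255,255,255]}' 40
python3 -m jog '{"translation": [[2.2,24,0],[2.2,24,0],[2,20,0],[1.5,15,0],[0,0,0]], "rotation": [[0,0,0],[0,0,0],[0,0,0],[0,0,0],[0,0,0]], "grip": [255,255,255,255,255]}' 40
python3 -c "
from h import *
s=manip.sense()
print(toc(s['ee_pos']),yaw(),s['moment'],s['force'])"
```

```text
t: 13.7
ee_pos: [633.0, 129.0, 65.0]
tool_rot: [0.09, 0.996, -0.001, -0.001]
force: [-3.4, -2.8, 2.2]
grip_width: 0.154
gripper_force: 39.9
t: 14.2
ee_pos: [641.0, 213.8, 65.0]
tool_rot: [0.09, 0.996, 0.0, -0.001]
force: [-4.6, 1.7, 1.6]
grip_width: 0.159
gripper_force: 40.0
[[  1.9365297  307.3351973   65.04816533]] 79.72073926985858 [0.47449657 0.61635757 0.0767182 ] [-4.58414018  1.70227258  1.60866081]
```

```bash

python3 -m jog '{"translation": [[0,0,0],[0,0,0],[0,0,-20],[0,0,-35],[0,0,-35]], "rotation": [[0,0,0],[0,0,0],[0,0,0],[0,0,0.14],[0,0,0.14]], "grip": [0,0,0,0,0]}'
python3 -m jog '{"translation": [[0,0,-35],[0,0,-35],[0,0,-35],[0,0,-35],[0,0,0]], "rotation": [[0,0,0.14],[0,0,0.14],[0,0,0.14],[0,0,0.14],[0,0,0.14]], "grip": [0,0,0,0,0]}'
python3 -m jog '{"translation": [[0,0,0],[0,0,0],[0,0,0],[0,0,0],[0,0,0]], "rotation": [[0,0,0.14],[0,0,0.14],[0,0,0.14],[0,0,0.078],[0,0,0]], "grip": [0,0,0,0,0]}'
python3 -c "
from h import *
delta([390,150,295],-5)"
```

```text
t: 14.7
ee_pos: [642.1, 211.4, 155.9]
tool_rot: [0.232, 0.973, 0.0, 0.0]
force: [0.5, -0.3, -1.1]
grip_width: 0.575
gripper_force: 0.0
t: 15.2
ee_pos: [645.6, 212.2, 302.1]
tool_rot: [0.551, 0.834, 0.004, 0.004]
force: [0.1, 0.6, 0.4]
grip_width: 0.993
gripper_force: 0.0
t: 15.7
ee_pos: [642.5, 211.5, 295.6]
tool_rot: [0.738, 0.675, 0.001, 0.0]
force: [-0.2, 0.2, -0.0]
grip_width: 0.997
gripper_force: 0.0
pos [642.5 211.5 295.6] shift [-8.390e+01 -2.459e+02  2.000e-01] len 260 yaw -5.1 turn_z -0.002349787234029199 j6 0.31 tz [ 0.002  0.    -1.   ]
```

```bash

python3 -m jog '{"translation": [[-14,-41,0],[-14,-41,0],[-14,-41,0],[-14,-41,0],[-14,-41,0]], "rotation": [[0,0,0],[0,0,0],[0,0,0],[0,0,0],[0,0,0]], "grip": [0,0,0,0,0]}'
python3 -m jog '{"translation": [[-14,-41,0],[0,0,0],[0,0,0],[0,0,0],[0,0,0]], "rotation": [[0,0,0],[0,0,0],[0,0,0],[0,0,0],[0,0,0]], "grip": [0,0,0,0,0]}'
python3 - <<'E'
from h import *
c=cam('wrist','w3.png')
delta([400,110,100],-5)
for d in manip.look_for('wrist','tin1_mid')[:4]: print(round(d['conf'],2),np.round(d['centre']))
E
```

```text
t: 16.2
ee_pos: [430.1, 159.7, 295.4]
tool_rot: [0.737, 0.676, 0.001, 0.0]
force: [0.9, -0.6, 0.6]
grip_width: 1.001
gripper_force: 0.0
t: 16.7
ee_pos: [390.9, 150.2, 295.5]
tool_rot: [0.737, 0.675, 0.001, 0.0]
force: [0.6, 0.0, -0.7]
grip_width: 0.997
gripper_force: 0.0
pos [390.6 150.2 295.3] shift [-39.3  12.8 195.3] len 200 yaw -5.0 turn_z -0.0005253788664962497 j6 0.29 tz [ 0.  0. -1.]
```

View pics/w3.png

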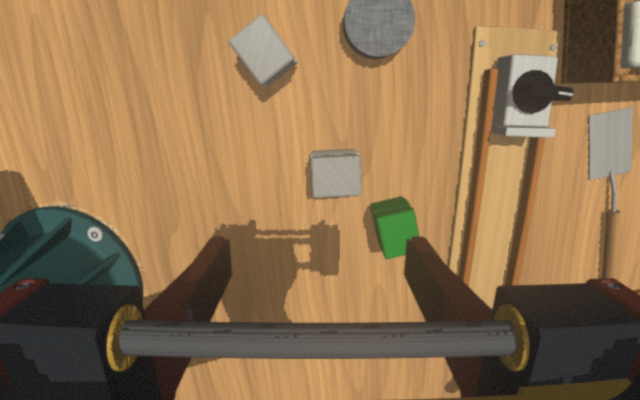

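```bash
python3 - <<'E'
import cv2,numpy as np
a=cv2.imread('pics/w3.png')
A=a[140:210,295:375]; B=a[5:95,220:305]
A=cv2.resize(A,(80*5,70*5),interpolation=cv2.INTER_CUBIC);B=cv2.resize(B,(85*4,90*4),interpolation=cv2.INTER_CUBIC)
o=np.zeros((360,740,3),np.uint8);o[:350,:400]=A;o[:,400:]=B;cv2.imwrite('pics/tt.png',o)
E
```

```text
(no output)
```

View pics/tt.png

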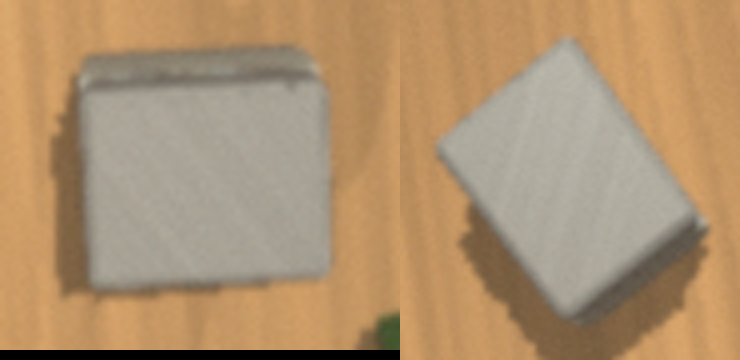

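```bash
python3 - <<'E'
from h import *
c=manip.read_camera('wrist')
A=np.array([[82,88],[325,80],[329,274],[92,288]])/5+[295,140]
B=np.array([[168,38],[38,148],[168,313],[298,215]])/4+[220,5]
for n,q in (('A',A),('B',B)):
    X=back(c,q,64)[:,:2]; e=np.roll(X,-1,0)-X
    print(n,X.mean(0).round(1),'lens',np.linalg.norm(e,axis=1).round(1),'head',np.degrees(np.arctan2(e[:,1],e[:,0])).round(1))
E
```

```text
A [410.2 136.4] lens [54.3 45.1 54.7 46.6] head [ -3.1 -92.  178.5  87.5]
B [343.2 278.6] lens [43.7 53.1 42.8 54.6] head [-147.9  -57.3   30.1  121.7]
```

```bash

python3 -m jog '{"translation": [[-4.7,10.2,30],[-4.7,10.3,45],[0,0,45],[0,0,45],[0,0,0]], "rotation": [[0,0,0],[0,0,-0.044],[0,0,0],[0,0,0],[0,0,0]], "grip": [0,0,0,0,0]}' 25
python3 -c "
from h import *
delta([410.2,139,30],-2.5)"
```

```text
t: 17.35
ee_pos: [404.7, 138.0, 125.8]
tool_rot: [0.723, 0.691, -0.005, -0.003]
force: [-1.8, 0.7, 1.1]
grip_width: 1.001
gripper_force: 0.0
pos [404.7 138.  125.8] shift [ 1.4  6.5 95.7] len 96 yaw -2.5 turn_z -0.0004527392239198177 j6 0.21 tz [-0.011 -0.002 -1.   ]
```

```bash

python3 -m jog '{"translation": [[0,0,0],[0,0,30],[0,0,30],[0,0,25],[0,0,15]], "rotation": [[0,0,0],[0,0,0],[0,0,0],[0,0,0],[0,0,0]], "grip": [0,0,0,0,0]}' 25
python3 -m jog '{"translation": [[0,0,0],[0,0,0],[0,0,0],[0,0,0],[0,0,0]], "rotation": [[0,0,0],[0,0,0],[0,0,0],[0,0,0],[0,0,0]], "grip": [0,0,255,255,255]}' 25
python3 -m jog '{"translation": [[0,0,0],[0,0,0],[0,0,0],[0,0,-10],[0,0,-20]], "rotation": [[0,0,0],[0,0,0],[0,0,0],[0,0,0],[0,0,0]], "grip": [255,255,255,255,255]}' 25
python3 -c "
from h import *
delta([410.2,139,30],-5)"
```

```text
t: 17.85
ee_pos: [411.2, 139.4, 31.3]
tool_rot: [0.722, 0.691, 0.002, 0.001]
force: [-0.0, -0.1, -0.1]
grip_width: 1.0
gripper_force: 0.0
t: 18.35
ee_pos: [409.5, 139.0, 31.1]
tool_rot: [0.722, 0.691, 0.001, 0.0]
force: [0.8, -0.2, 0.4]
grip_width: 0.77
gripper_force: 0.0
t: 18.85
ee_pos: [407.0, 138.6, 59.9]
tool_rot: [0.723, 0.691, -0.002, -0.001]
force: [0.5, 0.0, -0.9]
grip_width: 0.633
gripper_force: 25.0
pos [407.  138.6  59.9] shift [ 0.6  3.3 29.8] len 30 yaw -2.5 turn_z 0.043198162546241876 j6 0.21 tz [-0.004 -0.001 -1.   ]
```

```bash

python3 -m jog '{"translation": [[0,0,-30],[0,0,-35],[0,0,-25],[0,0,0],[0,0,0]], "rotation": [[0,0,0],[0,0,0.044],[0,0,0],[0,0,0],[0,0,0]], "grip": [255,255,255,255,255]}' 25
python3 -c "
from h import *
delta(tow([0.4,48,39.5])[0],-5)"
```

```text
t: 19.35
ee_pos: [408.6, 138.9, 150.4]
tool_rot: [0.737, 0.675, 0.0, 0.0]
force: [-0.8, -0.3, -1.1]
grip_width: 0.637
gripper_force: 25.0
pos [408.6 138.9 150.4] shift [-164.3  223.5  111. ] len 299 yaw -5.0 turn_z -0.000650508214417346 j6 0.25 tz [ 0.001  0.    -1.   ]
```

```bash

python3 -m jog '{"translation": [[-25,34,0],[-25,34,0],[-25,34,0],[-25,34,0],[-25,34,0]], "rotation": [[0,0,0],[0,0,0],[0,0,0],[0,0,0],[0,0,0]], "grip": [255,255,255,255,255]}' 25
python3 -m jog '{"translation": [[-20,27,0],[-12,16,0],[-7,10.5,0],[0,0,0],[0,0,0]], "rotation": [[0,0,0],[0,0,0],[0,0,0],[0,0,0],[0,0,0]], "grip": [255,255,255,255,255]}' 25
python3 -m jog '{"translation": [[0,0,0],[0,0,0],[0,0,0],[0,0,0],[0,0,0]], "rotation": [[0,0,0],[0,0,0],[0,0,0],[0,0,0],[0,0,0]], "grip": [255,255,255,255,255]}' 25
python3 - <<'E'
from h import *
c=cam('wrist','w4.png')
delta(tow([0.4,48,39.5])[0],-5)
E
```

```text
t: 19.85
ee_pos: [566.6, -1.7, 147.9]
tool_rot: [0.738, 0.675, -0.001, -0.002]
force: [1.1, 0.8, -1.7]
grip_width: 0.634
gripper_force: 25.0
t: 20.35
ee_pos: [615.4, -43.3, 149.0]
tool_rot: [0.737, 0.675, -0.001, -0.001]
force: [-0.0, -0.6, -2.4]
grip_width: 0.633
gripper_force: 25.0
t: 20.85
ee_pos: [617.0, -43.9, 150.5]
tool_rot: [0.737, 0.675, 0.0, 0.0]
force: [0.1, -0.3, -1.5]
grip_width: 0.64
gripper_force: 25.0
pos [617.  -44.  150.4] shift [-4.000e-01 -1.000e-01  1.109e+02] len 111 yaw -5.0 turn_z -0.0005586412785471703 j6 -0.1 tz [ 0.  0. -1.]
```

View pics/w4.png

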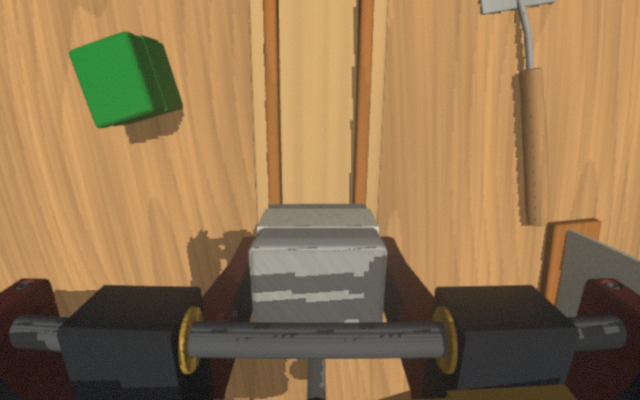

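```bash

python3 -m jog '{"translation": [[0,0,20],[0,0,25],[0,0,25],[0,0,20],[0,0,10]], "rotation": [[0,0,0],[0,0,0],[0,0,0],[0,0,0],[0,0,0]], "grip": [255,255,255,255,255]}' 25
python3 -m jog '{"translation": [[0,0,6],[0,0,4],[0,0,1],[0,0,0],[0,0,0]], "rotation": [[0,0,0],[0,0,0],[0,0,0],[0,0,0],[0,0,0]], "grip": [255,255,255,255,255]}' 25
python3 -c "
from h import *
s=manip.sense();print(toc(s['ee_pos']),s['force'])"
```

```text
t: 21.4
ee_pos: [615.8, -44.0, 48.4]
tool_rot: [0.738, 0.675, -0.001, -0.001]
force: [0.1, 0.2, -1.9]
grip_width: 0.635
gripper_force: 25.0
t: 21.9
ee_pos: [617.6, -44.2, 40.0]
tool_rot: [0.738, 0.675, 0.0, 0.0]
force: [0.1, 1.0, -1.1]
grip_width: 0.638
gripper_force: 25.0
[[ 1.06234071 48.25464767 40.00902845]] [ 0.05404196  1.03227411 -1.13213578]
```

```bash

python3 -m jog '{"translation": [[0,0,1],[0,0,0],[0,0,0],[0,0,0],[0,0,0]], "rotation": [[0,0,0],[0,0,0],[0,0,0],[0,0,0],[0,0,0]], "grip": [255,255,0,0,0]}' 25
python3 -m jog '{"translation": [[0,0,0],[0,0,-20],[0,0,-40],[0,0,-40],[0,0,-20]], "rotation": [[0,0,0],[0,0,0],[0,0,0],[0,0,0],[0,0,0]], "grip": [0,0,0,0,0]}' 25
python3 -m jog '{"translation": [[20,-20,-10],[32,-32,-20],[32,-32,-20],[32,-32,-20],[32,-32,-20]], "rotation": [[0,0,0],[0,0,0],[0,0,0],[0,0,0],[0,0,0]], "grip": [0,0,0,0,0]}' 25
python3 -m jog '{"translation": [[32,-32,0],[32,-32,0],[25,-25,0],[10,-12,0],[0,0,0]], "rotation": [[0,0,0],[0,0,0],[0,0,0],[0,0,0],[0,0,0]], "grip": [0,0,0,0,0]}' 25
python3 - <<'E'
from h import *
delta([343.2,278.6,30],-58)
c=cam('top','top1.png'); 
for d in manip.look_for('top','tin1_mid')[:4]: print(round(d['conf'],2),np.round(d['centre']))
c=cam('wrist','w5.png')
for d in manip.look_for('wrist','tin1_mid')[:4]: print(round(d['conf'],2),np.round(d['centre']))
E
```

```text
t: 22.4
ee_pos: [617.0, -44.1, 38.3]
tool_rot: [0.738, 0.675, 0.0, -0.0]
force: [0.0, 0.1, 0.2]
grip_width: 0.872
gripper_force: 0.0
t: 22.9
ee_pos: [618.7, -44.4, 161.8]
tool_rot: [0.738, 0.675, 0.001, 0.002]
force: [0.4, 0.3, -0.0]
grip_width: 0.998
gripper_force: 0.0
t: 23.4
ee_pos: [481.1, 117.3, 249.0]
tool_rot: [0.738, 0.675, 0.0, -0.0]
force: [0.3, 0.7, 0.3]
grip_width: 1.001
gripper_force: 0.0
t: 23.9
ee_pos: [388.8, 224.9, 248.4]
tool_rot: [0.736, 0.676, -0.0, -0.0]
force: [0.2, 0.2, -0.6]
grip_width: 0.993
gripper_force: 0.0
pos [388.8 224.9 248.4] shift [ 49.5 -49.9 218.4] len 229 yaw -4.9 turn_z 0.9273267694448255 j6 0.45 tz [-0.001  0.    -1.   ]
0.62 [346. 257.  62.]
0.8 [345. 281.  66.]
```

View pics/w5.png

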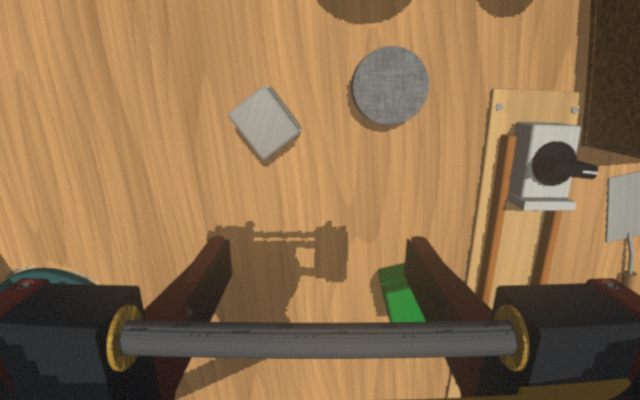

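```bash
python3 - <<'E'
from h import *
c=manip.read_camera('wrist')
q=[[266,88],[230,116],[265,159],[299,130]]
X=back(c,q,64)[:,:2]; e=np.roll(X,-1,0)-X
X0=X.mean(0);print(X0,np.linalg.norm(e,axis=1).round(1),np.degrees(np.arctan2(e[:,1],e[:,0])).round(1))
delta([*X0,30],-57.5)
E
```

```text
[345.41326924 278.75185677] [43.9 52.8 44.2 49.8] [-149.3  -57.6   34.7  122.7]
pos [391.5 223.1 248.3] shift [ 51.3 -51.  218.3] len 230 yaw -5.1 turn_z 0.9144136971693418 j6 0.45 tz [ 0. -0. -1.]
```

```bash

python3 -m jog '{"translation": [[17,-17.3,20],[17,-17.3,30],[17.3,-17.2,30],[0,0,20],[0,0,0]], "rotation": [[0,0,0],[0,0,0],[0,0,0],[0,0,0.13],[0,0,0.13]], "grip": [0,0,0,0,0]}' 25
python3 -m jog '{"translation": [[0,0,0],[0,0,0],[0,0,0],[0,0,0],[0,0,0]], "rotation": [[0,0,0.14],[0,0,0.14],[0,0,0.14],[0,0,0.14],[0,0,0.1]], "grip": [0,0,0,0,0]}' 25
python3 -m jog '{"translation": [[0,0,0],[0,0,0],[0,0,0],[0,0,0],[0,0,0]], "rotation": [[0,0,0],[0,0,0],[0,0,0],[0,0,0],[0,0,0]], "grip": [0,0,0,0,0]}' 25
python3 - <<'E'
from h import *
delta([344.8,278.7,30],-57.5)
c=manip.read_camera('wrist')
print(proj(c,[[344.8,278.7,64]]))
for m in manip.masks_of('wrist','tin1_mid')[:2]:
    v,u=np.nonzero(m['pixels']); print(m['conf'],u.min(),u.max(),v.min(),v.max(),u.mean(),v.mean())
E
```

```text
t: 24.65
ee_pos: [342.0, 278.2, 145.6]
tool_rot: [0.82, 0.572, -0.003, -0.0]
force: [0.3, -0.7, 0.4]
grip_width: 0.998
gripper_force: 0.0
t: 25.15
ee_pos: [344.6, 278.9, 148.2]
tool_rot: [0.962, 0.274, 0.0, 0.0]
force: [0.3, 0.2, 0.1]
grip_width: 1.003
gripper_force: 0.0
t: 25.65
ee_pos: [343.6, 279.4, 148.3]
tool_rot: [0.961, 0.278, 0.0, -0.0]
force: [0.2, -0.6, 0.3]
grip_width: 1.003
gripper_force: 0.0
pos [343.6 279.4 148.3] shift [  0.6   1.2 118.3] len 118 yaw -57.7 turn_z -0.003810742700413214 j6 1.53 tz [-0.  0. -1.]
[[319.76800124 204.75336761]]
0.78 278 357 161 236 317.1767712372224 198.3202326401128
```

```bash

python3 -m jog '{"translation": [[0.5,1,20],[0,0,30],[0,0,30],[0,0,25],[0,0,13]], "rotation": [[0,0,0],[0,0,0],[0,0,0],[0,0,0],[0,0,0]], "grip": [0,0,0,0,0]}' 25
python3 -m jog '{"translation": [[0,0,0],[0,0,0],[0,0,0],[0,0,0],[0,0,0]], "rotation": [[0,0,0],[0,0,0],[0,0,0],[0,0,0],[0,0,0]], "grip": [0,0,255,255,255]}' 25
python3 -m jog '{"translation": [[0,0,0],[0,0,0],[0,0,0],[0,0,-10],[0,0,-30]], "rotation": [[0,0,0],[0,0,0],[0,0,0],[0,0,0],[0,0,0]], "grip": [255,255,255,255,255]}' 25
python3 -m jog '{"translation": [[0,0,-40],[0,0,-40],[0,0,-20],[0,0,0],[0,0,0]], "rotation": [[0,0,0],[0,0,0],[0,0,-0.14],[0,0,-0.14],[0,0,-0.14]], "grip": [255,255,255,255,255]}' 25
python3 -m jog '{"translation": [[0,0,0],[0,0,0],[0,0,0],[0,0,0],[0,0,0]], "rotation": [[0,0,-0.14],[0,0,-0.14],[0,0,-0.14],[0,0,-0.08],[0,0,0]], "grip": [255,255,255,255,255]}' 25
python3 -c "
from h import *
delta(tow([0.6,125,39])[0],-5)"
```

```text
t: 26.25
ee_pos: [343.6, 278.4, 28.6]
tool_rot: [0.961, 0.278, -0.001, 0.0]
force: [-0.7, -0.4, 0.9]
grip_width: 1.001
gripper_force: 0.0
t: 26.75
ee_pos: [345.1, 279.2, 31.0]
tool_rot: [0.961, 0.278, 0.001, -0.0]
force: [-0.9, -0.4, 0.2]
grip_width: 0.765
gripper_force: 0.0
t: 27.25
ee_pos: [342.6, 277.6, 69.3]
tool_rot: [0.961, 0.278, -0.003, 0.001]
force: [0.1, 0.2, -2.0]
grip_width: 0.637
gripper_force: 24.9
t: 27.75
ee_pos: [344.8, 279.0, 171.8]
tool_rot: [0.88, 0.474, 0.001, -0.0]
force: [-1.2, -0.3, -2.0]
grip_width: 0.638
gripper_force: 24.9
t: 28.25
ee_pos: [344.1, 278.6, 170.5]
tool_rot: [0.737, 0.676, -0.0, -0.0]
force: [-0.4, -0.0, -0.6]
grip_width: 0.638
gripper_force: 24.9
pos [344.1 278.6 170.5] shift [-220.9  300.1  131.5] len 395 yaw -5.0 turn_z -8.526936825267117e-05 j6 0.61 tz [-0. -0. -1.]
```

```bash

python3 -m jog '{"translation": [[-18,25,0],[-26,35,0],[-26,35,0],[-26,35,0],[-26,35,0]], "rotation": [[0,0,0],[0,0,0],[0,0,0],[0,0,0],[0,0,0]], "grip": [255,255,255,255,255]}' 25
python3 -m jog '{"translation": [[-26,35,0],[-26,35,0],[-22,30,0],[-15,21,0],[-9,14,0]], "rotation": [[0,0,0],[0,0,0],[0,0,0],[0,0,0],[0,0,0]], "grip": [255,255,255,255,255]}' 25
python3 -m jog '{"translation": [[0,0,0],[0,0,0],[0,0,0],[0,0,0],[0,0,0]], "rotation": [[0,0,0],[0,0,0],[0,0,0],[0,0,0],[0,0,0]], "grip": [255,255,255,255,255]}' 25
python3 -c "
from h import *
delta(tow([0.6,125,39])[0],-5)"
```

```text
t: 28.75
ee_pos: [499.0, 141.4, 170.5]
tool_rot: [0.738, 0.674, -0.0, -0.0]
force: [-0.3, 0.1, -1.7]
grip_width: 0.636
gripper_force: 24.9
t: 29.25
ee_pos: [625.3, 31.6, 170.2]
tool_rot: [0.739, 0.674, -0.0, 0.0]
force: [0.3, 0.8, -2.2]
grip_width: 0.637
gripper_force: 24.9
t: 29.75
ee_pos: [623.4, 34.2, 170.5]
tool_rot: [0.737, 0.676, -0.0, -0.0]
force: [-0.3, -0.4, -2.0]
grip_width: 0.637
gripper_force: 24.9
pos [623.4  34.2 170.5] shift [ -1.9   0.6 131.5] len 131 yaw -5.0 turn_z 0.00018860755132877807 j6 0.03 tz [-0.  0. -1.]
```

```bash

python3 -m jog '{"translation": [[0,0.6,20],[0,0,30],[0,0,30],[0,0,25],[0,0,12]], "rotation": [[0,0,0],[0,0,0],[0,0,0],[0,0,0],[0,0,0]], "grip": [255,255,255,255,255]}' 25
python3 -m jog '{"translation": [[0,0,8],[0,0,5],[0,0,2],[0,0,0],[0,0,0]], "rotation": [[0,0,0],[0,0,0],[0,0,0],[0,0,0],[0,0,0]], "grip": [255,255,255,255,0]}' 25
python3 -m jog '{"translation": [[0,0,0],[0,0,0],[0,0,0],[0,0,-20],[0,0,-35]], "rotation": [[0,0,0],[0,0,0],[0,0,0],[0,0,0],[0,0,0]], "grip": [0,0,0,0,0]}' 25
python3 -m jog '{"translation": [[30,0,-40],[30,0,-40],[30,0,-40],[0,0,-30],[0,0,0]], "rotation": [[0,0,0],[0,0,0],[0,0,0],[0,0,0],[0,0,0]], "grip": [0,0,0,0,0]}' 25
python3 -m jog '{"translation": [[0,0,0],[0,0,0],[0,0,0],[0,0,0],[0,0,0]], "rotation": [[0,0,0],[0,0,0],[0,0,0],[0,0,0],[0,0,0]], "grip": [0,0,0,0,0]}' 25
python3 - <<'E'
from h import *
c=cam('wrist','w6.png')
delta(tow([1,307,64])[0],80)
E
```

```text
t: 30.25
ee_pos: [622.8, 33.8, 51.2]
tool_rot: [0.737, 0.675, -0.001, -0.001]
force: [-0.5, 0.0, -2.2]
grip_width: 0.639
gripper_force: 24.9
t: 30.75
ee_pos: [625.6, 33.3, 39.3]
tool_rot: [0.738, 0.675, 0.001, 0.001]
force: [0.2, 1.0, -1.1]
grip_width: 0.692
gripper_force: 0.0
t: 31.25
ee_pos: [622.4, 33.4, 91.5]
tool_rot: [0.738, 0.675, -0.002, -0.002]
force: [0.2, 0.1, -0.2]
grip_width: 1.001
gripper_force: 0.0
t: 31.75
ee_pos: [635.6, 124.3, 248.8]
tool_rot: [0.737, 0.676, 0.004, 0.003]
force: [1.0, -1.0, -0.4]
grip_width: 0.999
gripper_force: 0.0
t: 32.25
ee_pos: [632.2, 122.6, 242.3]
tool_rot: [0.738, 0.675, -0.001, -0.001]
force: [0.2, 0.1, 1.2]
grip_width: 1.0
gripper_force: 0.0
pos [632.3 122.7 242.6] shift [ 9.120e+01 -1.000e-01  1.786e+02] len 201 yaw -5.1 turn_z -1.484677530737245 j6 0.17 tz [-0.001  0.    -1.   ]
```

View pics/w6.png

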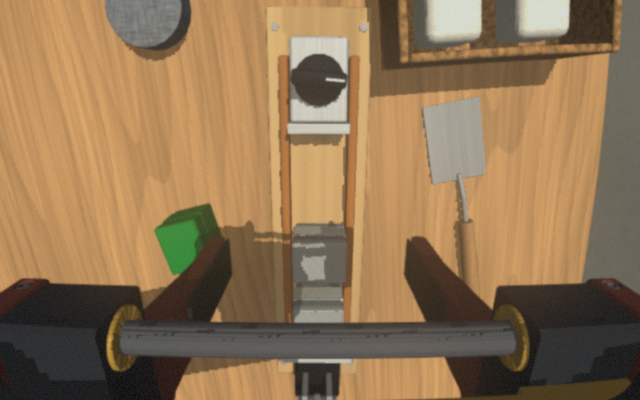

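```bash

python3 -m jog '{"translation": [[30,0.3,0],[31,0.3,0],[30,0.3,0],[0,0,20],[0,0,20]], "rotation": [[0,0,0],[0,0,0],[0,0,0],[0,0,-0.14],[0,0,-0.14]], "grip": [0,0,0,0,0]}' 40
python3 -m jog '{"translation": [[0,0,20],[0,0,20],[0,0,10],[0,0,0],[0,0,0]], "rotation": [[0,0,-0.14],[0,0,-0.14],[0,0,-0.14],[0,0,-0.14],[0,0,-0.14]], "grip": [0,0,0,0,0]}' 40
python3 -m jog '{"translation": [[0,0,0],[0,0,0],[0,0,0],[0,0,0],[0,0,0]], "rotation": [[0,0,-0.14],[0,0,-0.14],[0,0,-0.14],[0,0,-0.08],[0,0,0]], "grip": [0,0,0,0,0]}' 40
python3 -c "
from h import *
delta(tow([1.5,307,65])[0],79.7)"
```

```text
t: 32.8
ee_pos: [642.0, 214.8, 203.3]
tool_rot: [0.633, 0.774, 0.001, 0.001]
force: [0.4, -0.3, -0.8]
grip_width: 0.999
gripper_force: 0.0
t: 33.3
ee_pos: [641.0, 213.3, 152.3]
tool_rot: [0.33, 0.944, -0.0, -0.001]
force: [1.1, 0.1, -0.1]
grip_width: 1.004
gripper_force: 0.0
t: 33.8
ee_pos: [641.5, 213.4, 153.1]
tool_rot: [0.089, 0.996, 0.0, -0.0]
force: [-0.7, -0.2, -0.4]
grip_width: 1.001
gripper_force: 0.0
pos [641.5 213.4 153.1] shift [ 0.9 -0.1 88.1] len 88 yaw 79.8 turn_z 0.0014592910647467222 j6 -1.17 tz [-0.  0. -1.]
```

```bash

python3 -m jog '{"translation": [[0,0,20],[0,0,20],[0,0,20],[0,0,17],[0,0,10]], "rotation": [[0,0,0],[0,0,0],[0,0,0],[0,0,0],[0,0,0]], "grip": [110,110,110,110,110]}' 40
python3 -m jog '{"translation": [[0,0,0],[0,0,0],[0,0,0],[0,0,0],[0,0,0]], "rotation": [[0,0,0],[0,0,0],[0,0,0],[0,0,0],[0,0,0]], "grip": [255,255,255,255,255]}' 40
python3 -c "
from h import *
s=manip.sense();print(toc(s['ee_pos']),s['force'],s['moment'],yaw())"
```

```text
t: 34.3
ee_pos: [640.6, 213.3, 64.6]
tool_rot: [0.09, 0.996, -0.0, -0.001]
force: [0.6, 0.2, 0.8]
grip_width: 0.587
gripper_force: 0.0
t: 34.8
ee_pos: [641.9, 213.6, 67.1]
tool_rot: [0.089, 0.996, 0.0, 0.001]
force: [-0.3, -0.4, 2.4]
grip_width: 0.159
gripper_force: 40.4
[[  2.87046545 307.26658318  67.08561488]] [-0.25266166 -0.39535367  2.36089566] [ 0.00991883 -0.27270921  0.10522877] 79.75144898929352
```

```bash

python3 -m jog '{"translation": [[-1,-12,0],[-2,-20,0],[-2,-20,0],[-2,-20,0],[-2,-20,0]], "rotation": [[0,0,0],[0,0,0],[0,0,0],[0,0,0],[0,0,0]], "grip": [255,255,255,255,255]}' 40
python3 -m jog '{"translation": [[-0.7,-8,0],[-0.7,-8,0],[-0.7,-8,0],[-0.7,-8,0],[-0.7,-8,0]], "rotation": [[0,0,0],[0,0,0],[0,0,0],[0,0,0],[0,0,0]], "grip": [255,255,255,255,255]}' 40
python3 -m jog '{"translation": [[-0.7,-8,0],[-0.7,-8,0],[-0.3,-4,0],[0,0,0],[0,0,0]], "rotation": [[0,0,0],[0,0,0],[0,0,0],[0,0,0],[0,0,0]], "grip": [255,255,255,255,255]}' 40
python3 -c "
from h import *
s=manip.sense();print(toc(s['ee_pos']),s['force'],s['moment'],yaw())"
```

```text
t: 35.3
ee_pos: [633.2, 119.5, 67.0]
tool_rot: [0.09, 0.996, 0.0, -0.0]
force: [-2.3, 2.9, 7.2]
grip_width: 0.153
gripper_force: 40.0
t: 35.8
ee_pos: [629.5, 79.9, 67.0]
tool_rot: [0.09, 0.996, 0.0, -0.0]
force: [-1.5, 3.0, 7.5]
grip_width: 0.157
gripper_force: 40.0
t: 36.3
ee_pos: [627.6, 59.3, 67.0]
tool_rot: [0.09, 0.996, -0.0, -0.0]
force: [-3.0, -0.4, 7.6]
grip_width: 0.153
gripper_force: 40.0
[[  1.99241623 152.24775262  67.03334873]] [-3.02349187 -0.35674045  7.56347676] [0.08192406 0.21906523 0.01961587] 79.70715629094829
```

```bash

for i in 1 2; do python3 -m jog '{"translation": [[-0.15,-1.5,0],[-0.15,-1.5,0],[-0.15,-1.5,0],[0,0,0],[0,0,0]], "rotation": [[0,0,0],[0,0,0],[0,0,0],[0,0,0],[0,0,0]], "grip": [255,255,255,255,255]}' 40 | grep -E "ee_pos|force"; done
```

```text
ee_pos: [627.2, 55.6, 67.0]
force: [-2.3, 2.4, 7.5]
gripper_force: 40.0
ee_pos: [626.8, 51.1, 67.0]
force: [-2.7, 2.9, 7.4]
gripper_force: 40.0
```

```bash

for i in 1 2; do python3 -m jog '{"translation": [[-0.05,-0.8,0],[-0.1,-0.8,0],[-0.1,-0.8,0],[0,0,0],[0,0,0]], "rotation": [[0,0,0],[0,0,0],[0,0,0],[0,0,0],[0,0,0]], "grip": [255,255,255,255,255]}' 40 | grep -E "ee_pos|force"; done
python3 -c "
from h import *
s=manip.sense();print(toc(s['ee_pos']),s['force'],s['moment'],yaw())"
```

```text
ee_pos: [626.6, 48.9, 67.0]
force: [-2.7, 3.4, 7.6]
gripper_force: 40.0
ee_pos: [626.3, 46.5, 67.0]
force: [-2.8, 2.4, 6.4]
gripper_force: 40.0
[[  1.86979376 139.41801734  67.01351625]] [-2.78594822  2.3620055   6.36196225] [0.64881044 0.30497153 0.02968116] 79.70280327661916
```

```bash

for i in 1 2 3; do python3 -m jog '{"translation": [[-0.05,-0.8,0],[-0.1,-0.8,0],[0,0,0],[0,0,0],[0,0,0]], "rotation": [[0,0,0],[0,0,0],[0,0,0],[0,0,0],[0,0,0]], "grip": [255,255,255,255,255]}' 40 | grep -E "ee_pos|force: \["; done
```

```text
ee_pos: [626.3, 46.4, 67.0]
force: [-2.4, 8.2, 7.2]
ee_pos: [626.3, 46.3, 67.0]
force: [-0.8, 13.4, 7.0]
ee_pos: [626.3, 46.2, 67.0]
force: [-1.3, 19.0, 6.8]
```

```bash

python3 -m jog '{"translation": [[0,0,0],[0,0,0],[0,0,0],[0,0,0],[0,0,0]], "rotation": [[0,0,0.13],[0,0,0.13],[0,0,0.13],[0,0,0.13],[0,0,0.13]], "grip": [255,255,255,255,255]}' 40
python3 -m jog '{"translation": [[0,0,0],[0,0,0],[0,0,0],[0,0,0],[0,0,0]], "rotation": [[0,0,0.13],[0,0,0.13],[0,0,0.13],[0,0,0.13],[0,0,0.13]], "grip": [255,255,255,255,255]}' 40
python3 -m jog '{"translation": [[0,0,0],[0,0,0],[0,0,0],[0,0,0],[0,0,0]], "rotation": [[0,0,0.12],[0,0,0.08],[0,0,0],[0,0,0],[0,0,0]], "grip": [255,255,255,255,255]}' 40
python3 -c "
from h import *
s=manip.sense();print(toc(s['ee_pos']),s['force'],s['moment'],yaw())"
```

```text
t: 40.3
ee_pos: [626.0, 45.5, 67.0]
tool_rot: [0.406, 0.914, 0.003, -0.001]
force: [-1.9, 16.4, 7.9]
grip_width: 0.157
gripper_force: 40.0
t: 40.8
ee_pos: [625.3, 45.1, 67.1]
tool_rot: [0.676, 0.737, 0.001, -0.002]
force: [-4.5, 14.8, 10.2]
grip_width: 0.152
gripper_force: 40.0
t: 41.3
ee_pos: [625.1, 44.9, 67.1]
tool_rot: [0.744, 0.668, 0.001, -0.002]
force: [-3.1, 14.7, 10.2]
grip_width: 0.168
gripper_force: 41.1
[[  0.84450521 137.68194189  67.11956403]] [-3.11459276 14.7437768  10.23392271] [2.46297025 0.63777589 0.86975566] -6.166107675382215
```

```bash

python3 -m jog '{"translation": [[0,0,0],[0,0,0],[0,0,0],[0,0,-20],[0,0,-40]], "rotation": [[0,0,0],[0,0,0],[0,0,0],[0,0,0],[0,0,0]], "grip": [0,0,0,0,0]}' 20
python3 -m jog '{"translation": [[-25,0,-43],[-25,0,-43],[-25,0,-43],[-25,0,-43],[-15,0,0]], "rotation": [[0,0,-0.02],[0,0,0],[0,0,0],[0,0,0],[0,0,0]], "grip": [0,0,0,0,0]}' 20
python3 -m jog '{"translation": [[0,0,0],[0,0,0],[0,0,0],[0,0,0],[0,0,0]], "rotation": [[0,0,0],[0,0,0],[0,0,0],[0,0,0],[0,0,0]], "grip": [0,0,0,0,0]}' 20
python3 - <<'E'
from h import *
c=cam('wrist','w7.png')
a=c['color'][40:300,190:450,::-1]; cv2.imwrite('pics/w7c.png',cv2.resize(a,None,fx=2.3,fy=2.3,interpolation=cv2.INTER_CUBIC))
delta(tow([0,-123,90])[0],-5)
cam('top','top2.png')
E
```

```text
t: 41.8
ee_pos: [624.0, 41.8, 123.5]
tool_rot: [0.745, 0.668, -0.003, -0.002]
force: [-0.4, 0.1, 0.6]
grip_width: 0.574
gripper_force: 0.0
t: 42.3
ee_pos: [619.5, -75.3, 305.2]
tool_rot: [0.738, 0.675, 0.003, 0.005]
force: [0.2, 0.3, -0.7]
grip_width: 0.994
gripper_force: 0.0
t: 42.8
ee_pos: [615.9, -70.9, 297.1]
tool_rot: [0.737, 0.676, -0.0, -0.001]
force: [0.4, 0.2, 0.3]
grip_width: 0.999
gripper_force: 0.0
pos [616.1 -71.  297.4] shift [-144.6   -1.7  207.4] len 253 yaw -5.0 turn_z 0.0002388632407117085 j6 -0.14 tz [-0.001  0.001 -1.   ]
```

View pics/w7c.png

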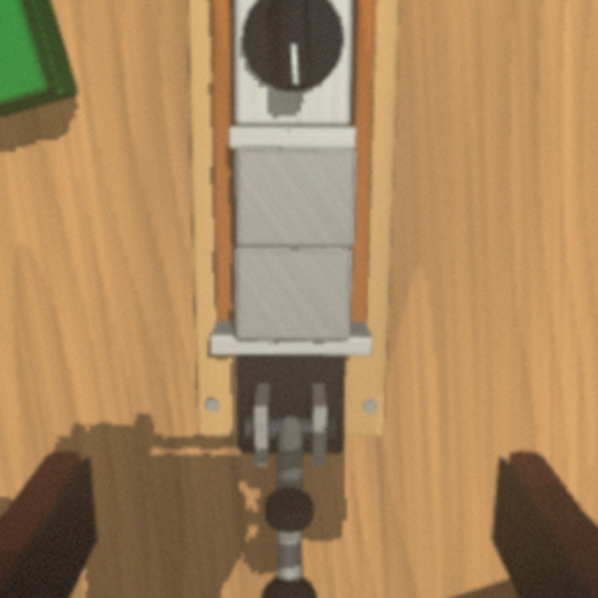

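```bash

python3 -m jog '{"translation": [[-36,-0.4,0],[-36,-0.4,0],[-36,-0.4,0],[-36.6,-0.5,0],[0,0,30]], "rotation": [[0,0,0],[0,0,0],[0,0,0],[0,0,0],[0,0,0]], "grip": [0,0,0,0,0]}' 20
python3 -m jog '{"translation": [[0,0,45],[0,0,45],[0,0,45],[0,0,30],[0,0,12]], "rotation": [[0,0,0],[0,0,0],[0,0,0],[0,0,0],[0,0,0]], "grip": [0,0,0,0,0]}' 20
python3 -m jog '{"translation": [[0,0,0],[0,0,0],[0,0,0],[0,0,0],[0,0,0]], "rotation": [[0,0,0],[0,0,0],[0,0,0],[0,0,0],[0,0,0]], "grip": [0,255,255,255,255]}' 20
python3 -m jog '{"translation": [[0,0,0],[0,0,0],[0,0,0],[0,0,0],[0,0,0]], "rotation": [[0,0,0],[0,0,0],[0,0,0],[0,0,0],[0,0,0]], "grip": [255,255,255,255,255]}' 20
python3 - <<'E'
from h import *
s=manip.sense();print(toc(s['ee_pos']),s['force'],s['grip_width'])
th=np.linspace(1.78,-0.03,16); y=85*np.sin(np.pi/6-th); z=85*np.cos(np.pi/6-th)
print(np.round(np.c_[np.diff(y),-np.diff(z)],1).tolist())
E
```

```text
t: 43.4
ee_pos: [604.3, -221.3, 271.8]
tool_rot: [0.739, 0.674, 0.001, 0.005]
force: [1.1, -0.7, -0.3]
grip_width: 1.004
gripper_force: 0.0
t: 43.9
ee_pos: [599.7, -214.3, 87.7]
tool_rot: [0.737, 0.675, -0.001, -0.003]
force: [-0.3, 0.5, 0.1]
grip_width: 0.998
gripper_force: 0.0
t: 44.4
ee_pos: [602.7, -215.9, 92.6]
tool_rot: [0.738, 0.675, 0.0, 0.001]
force: [0.0, -1.1, 0.4]
grip_width: 0.674
gripper_force: 0.0
t: 44.9
ee_pos: [600.5, -215.5, 90.9]
tool_rot: [0.737, 0.675, -0.001, -0.001]
force: [-4.0, 0.1, 2.0]
grip_width: 0.307
gripper_force: 20.0
[[  -1.00961764 -123.85201458   90.89834055]] [-4.01260384  0.10378738  1.95197996] 0.3069866945543901
[[3.8, -9.5], [4.9, -9.0], [5.9, -8.4], [6.9, -7.6], [7.8, -6.7], [8.5, -5.7], [9.1, -4.7], [9.6, -3.5], [10.0, -2.3], [10.2, -1.1], [10.2, 0.1], [10.2, 1.3], [9.9, 2.6], [9.5, 3.7], [9.0, 4.9]]
```

```bash

python3 -m jog '{"translation": [[3.8,0,-9.5],[4.9,0,-9],[5.9,0,-8.4],[6.9,0,-7.6],[7.8,0,-6.7]], "rotation": [[0,0,0],[0,0,0],[0,0,0],[0,0,0],[0,0,0]], "grip": [255,255,255,255,255]}' 20
python3 -m jog '{"translation": [[8.5,0,-5.7],[9.1,0,-4.7],[9.6,0,-3.5],[10,0,-2.3],[10.2,0,-1.1]], "rotation": [[0,0,0],[0,0,0],[0,0,0],[0,0,0],[0,0,0]], "grip": [255,255,255,255,255]}' 20
python3 -m jog '{"translation": [[10.2,0,0.1],[10.2,0,1.3],[9.9,0,2.6],[9.5,0,3.7],[9,0,4.9]], "rotation": [[0,0,0],[0,0,0],[0,0,0],[0,0,0],[0,0,0]], "grip": [255,255,255,255,255]}' 20
python3 -m jog '{"translation": [[0,0,0],[0,0,0],[0,0,0],[0,0,0],[0,0,0]], "rotation": [[0,0,0],[0,0,0],[0,0,0],[0,0,0],[0,0,0]], "grip": [255,255,255,255,255]}' 20
python3 - <<'E'
from h import *
s=manip.sense();p=toc(s['ee_pos'])[0];print(p,s['force'],s['grip_width'])
E
```

```text
t: 45.4
ee_pos: [603.4, -185.2, 133.0]
tool_rot: [0.737, 0.675, -0.0, -0.001]
force: [-4.3, 0.9, -3.0]
grip_width: 0.309
gripper_force: 20.0
t: 45.9
ee_pos: [607.8, -138.4, 150.8]
tool_rot: [0.737, 0.675, -0.001, -0.0]
force: [-4.7, -2.2, -0.7]
grip_width: 0.307
gripper_force: 20.0
t: 46.4
ee_pos: [612.5, -89.0, 138.9]
tool_rot: [0.737, 0.676, 0.0, -0.0]
force: [-6.5, -0.0, 5.3]
grip_width: 0.309
gripper_force: 20.0
t: 46.9
ee_pos: [612.5, -88.4, 138.4]
tool_rot: [0.737, 0.675, 0.001, -0.001]
force: [-5.8, 3.2, 3.6]
grip_width: 0.302
gripper_force: 20.0
[-1.20519765e-01  3.80135737e+00  1.38403036e+02] [-5.82380839  3.21050762  3.63175802] 0.30194109180736306
```

```bash

python3 -m jog '{"translation": [[2,0,1.2],[2,0,1.2],[0,0,0],[0,0,0],[0,0,0]], "rotation": [[0,0,0],[0,0,0],[0,0,0],[0,0,0],[0,0,0]], "grip": [255,255,255,255,255]}' 20
python3 -m jog '{"translation": [[0,0,0],[0,0,0],[0,0,0],[0,0,0],[0,0,-8]], "rotation": [[0,0,0],[0,0,0],[0,0,0],[0,0,0],[0,0,0]], "grip": [0,0,0,0,0]}' 20
python3 -m jog '{"translation": [[0,0,-30],[0,0,-40],[0,0,-45],[0,0,-35],[0,0,0]], "rotation": [[0,0,0],[0,0,0],[0,0,0],[0,0,0],[0,0,0]], "grip": [0,0,0,0,0]}' 20
python3 -m jog '{"translation": [[0,0,0],[0,0,0],[0,0,0],[0,0,0],[0,0,0]], "rotation": [[0,0,0],[0,0,0],[0,0,0],[0,0,0],[0,0,0]], "grip": [0,0,0,0,0]}' 20
python3 - <<'E'
from h import *
c=cam('wrist','w8.png')
for k in ['lever_ball']:
    for d in manip.look_for('wrist',k)[:2]: print(k,round(d['conf'],2),np.round(d['centre']))
t=cam('top','top3.png')
x=cv2.imread('pics/top3.png')[135:215,210:400];w=cv2.imread('pics/w8.png')[60:300,190:450]
o=np.zeros((590,760,3),np.uint8);o[:320]=cv2.resize(x,(760,320));w=cv2.resize(w,(292,270));o[320:,:292]=w
o[320:,300:732]=cv2.resize(cv2.imread('pics/top3.png'),(432,270));cv2.imwrite('pics/fin.png',o)
E
```

```text
t: 47.4
ee_pos: [612.8, -87.2, 137.6]
tool_rot: [0.737, 0.676, -0.001, 0.001]
force: [-9.5, -4.6, 12.9]
grip_width: 0.307
gripper_force: 20.0
t: 47.9
ee_pos: [612.8, -86.2, 142.0]
tool_rot: [0.737, 0.675, -0.0, -0.001]
force: [-0.3, -0.8, 0.0]
grip_width: 0.72
gripper_force: 0.0
t: 48.4
ee_pos: [616.7, -87.3, 299.5]
tool_rot: [0.737, 0.675, 0.003, 0.005]
force: [0.0, -0.3, -0.5]
grip_width: 1.001
gripper_force: 0.0
t: 48.9
ee_pos: [612.9, -86.6, 291.7]
tool_rot: [0.738, 0.675, -0.0, -0.001]
force: [-0.9, 0.6, 0.1]
grip_width: 0.994
gripper_force: 0.0
lever_ball 0.72 [612. -87. 162.]
```

View pics/fin.png

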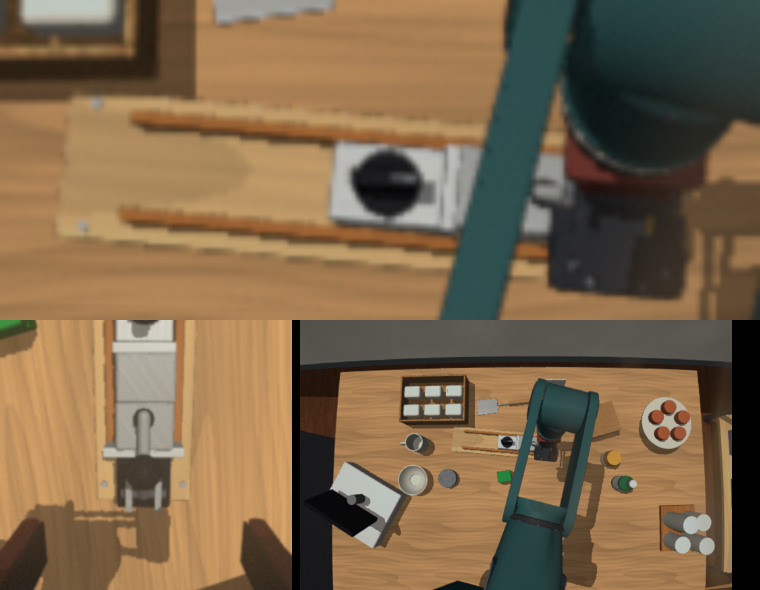

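```bash
python3 -c "
from rig import manip
print(manip.close_job(), manip.sense()['t'])"
```

```text
the job is handed in; nothing more can be done
the job is handed in; nothing more can be done
```

I handed in the job at about 49 s on the robot clock: both tins on the counter stand snug in the channel, the knob is locked, and the lever is shut over them. The close-up pictures agree, but no verdict came back.

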